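Feed the rebated bar into the clamping jig

ROBOT

A 6-joint arm with a two-finger parallel gripper is mounted at the origin on a cart in front of the work surface, level with it; the furniture and walls round the work are solid. World frame = base frame: x ahead of the robot, y to its left, z up, the work surface at z = 0. Lengths are in m, angles in rad, forces in N, time in s.
With the tool pointing down it reaches from about 0.35 to 0.95 m from the base axis. Payload 17.4 kg.
Tool frame: the origin (TCP) lies midway between the tips of the shut fingers; the grasp point (between the pads) lies 19 mm behind it; z points along the fingers, y is the line along which they close (so a half turn about z gives the same grasp; the last joint's range is limited). The gripper opens to 93 mm and grips with 3 to 60 N. Pads are 15 mm wide; open, the fingers measure 128 mm over their backs; the gripper's body (75 mm by 188 mm) begins 65 mm behind the grasp point.
Start: joints at [-1.316, 0.116, 1.442, -0, 1.584, -0.038], TCP at [0.195, -0.646, 0.219] pointing down, gripper open.
Joint ranges: [-2.83, 2.83], [-0.83, 2.19], [0.07, 2.5], [-1.14, 4.28], [0.01, 3], [-2.97, 2.97]. Speed limits (rad/s): [1.89, 1.89, 2.22, 3.14, 3.14, 3.14].

INTERFACE

Orientations are given as a rotation vector (axis times angle).
In Python, from rig import * gives the robot as it stands.
- The arm moves only by the tool move_arm, never from a script. Its argument "steps" is one flat list of numbers, 4 for each row, row after row: the shift along the tool's x, y, z in cm, then the turn about the tool's z in degrees. In form: [x, y, z, turn, x, y, z, turn, ...]. A call has 1 to 10 rows; each row is the pose to reach, as a shift and turn from the pose commanded when the call began, along the tool's axes at that moment; what a row does not reach only later rows make up. A row lasts 1/10 s, in which the tool goes at most 50 mm and 8.59 degrees, less where a joint would pass 70% of its speed; a pose out of reach is approached as far as the arm can. A call with a gripper value outside its range is refused whole. "hand" is the closure, from -1 (fully open) to 1 (shut), so that 0 is half open, set as the call begins (left out, the last holds). The fingers move at their own pace and stop on an object; the grip force is fixed at half the most. Time passes only in rows, so rows that repeat a pose let the fingers close. It gives the time, the measured TCP pose, the force, the opening and the grip force at its end, in the units of the state.
- state(): the state, without advancing time (a new reading comes with each control period).
- read_camera(name): name is "side" or "top"; returns the picture (420x560x3 uint8, red, green, blue); there is no depth.
- calibration(name): a dict with "fx", "fy", "cx", "cy" (pixels), "extrinsics" (4x4, takes a point from camera to world coordinates). Camera axes: x right, y down, z forward; pixel columns grow to the right and rows downward; lengths in m; the calibration is good to about 2 mm. A picture is of the moment at which its call begins. calibration takes no time and is no camera call.
- job_done(): hands the job in; it is judged then, once.
The state is a dict: "clock": time; "joints": joint angles; "qvel": joint speeds; "joint_torque": joint torques, N m; "ee_pos": TCP position; "ee_rot": TCP orientation; "contact_force": force on the tool from outside, world axes, zero at the start; "torque": the same for the moment, N m; "opening": opening from 0.0 (shut) to 1.0 (fully open); "gripper_force": force on a finger pad.
Only numpy, scipy, OpenCV 4.12 (cv2) and the standard library are available. Lean on these libraries where they do the work, as an engineer would, in place of code of your own. Each camera call takes 0.05 s, during which the arm holds its last target. There are 200 camera calls.

TASK

One of two like-looking bars lies crosswise on the jig's turntable; it has a hidden rebate under one end only. Before turning anything, press the sprung gauge down on the bar to feel whether the end under it gives; then turn the table by its pin a quarter turn, to its stop, whichever way makes the rebated end lead, and slide the bar, without lifting it, along the lane over the ledge until it is fully home against the end stop. Leave the spare bar and everything else on the desk where it stands.

Things in the scene. Friction and masses are not known exactly. Their poses are not given: they have to be found in the camera images.
- jig: fixed grey metal jig; origin on the desk under the turntable's pivot, x along the lane away from the robot, y to the left; place and heading (within 0.22 rad of the robot's x) vary. Sizes in mm, heights above the desk: turntable disc (radius 70) and lane floor are both at 15. The gauge's bracket stands at the left, 108 from the pivot, 66 high; the lane's end stop is 48 high
- lane_mouth (a point): middle of the lane's mouth, on its floor, 75 from the pivot (axes as the jig's). The lane is 44 wide between cheeks whose tops are 25 above the desk, flared at the mouth
- ledge (a point): middle of the top of the ledge that fills the last 34 of the lane before the end stop, whose face lies 205 from the pivot. The ledge stands 4 above the lane floor: a rebated bar end passes over it, the other end butts against it, 34 short of home
- home (a point): fixed point where the centre of the bar's underside must end: on the lane's centre line, 140 from the pivot, 15 above the desk; axes as the jig's
- pad (a point): middle of the top of the dark pad right of the lane on which the spare bar lies, 15 above the desk
- table (a joint): turntable angle, rad, counter-clockwise from above positive. Near 0 (start) the bar lies along the jig's y, one end under the gauge; at the stops -1.571 and +1.571 it is in line with the lane: at -1.571 the end that was under the gauge points up the lane, at +1.571 the other end. Turns stiffly (0.08 N m), stays where left. Nest: two cheeks 88 long, 43 apart, tops at 25, ends open
- pin (a point): centre of the top of the turntable's upright steel pin, 12 across, from the disc (15) up to 69 above the desk; 52 from the pivot, in the direction 225 degrees from the jig's x axis when the table reads 0 (near right of the pivot), 135 degrees at -1.571 and 315 degrees at +1.571
- gauge (a joint): how far the gauge's plunger is pressed down, m: 0 at rest (sprung up), at most 0.016; spring 150 N/m, preload about 0.9 N. Its foot (14 across) meets the top of the bar at about 0.008. If the bar end under it is solid the gauge stops there; if that end is rebated the bar rocks under 1.5 to 5 N more and the gauge goes on to 0.012 or more
- gauge_cap (a point): centre of the top of the gauge's round black cap, 24 across; moves down with the plunger; at rest 92 above the desk, 56 from the pivot on the jig's +y side
- bar_a: one of two plain aluminium bars that look alike: 130 long (x axis), 40 wide, 24 high, 0.2 to 0.4 kg; origin at the centre of the underside. Under one end only, a rebate 42 long and 6 high across the full width, not seen from above; which end is not known (the x axis does not tell). One bar lies in the turntable's nest, the spare on the pad; which is which changes: tell by position
- bar_b: the other bar: as bar_a, with its own unknown rebated end
- loupe: black stand loupe, 37 across, 29 high, loose beside the jig; origin at the centre of its underside
- weight: brass weight, 22 across, 26 high, loose beside the turntable; origin at the centre of its underside
- jar: pigment jar with a black lid, 36 across, 48 high, loose beside the lane; origin at the centre of its underside
- dropper: amber dropper bottle, 33 across, 100 high, loose at the right; origin at the centre of its underside
- dish: petri dish, 66 across, 15 high, loose near the right front; origin at the centre of its underside
- mortar: white porcelain mortar, 70 across, 44 high, loose at the right; origin at the centre of its underside

How it is judged:
By the outcome, as a careful person would: the job done as asked, in the order asked, and still so for the second after the job is handed in, with the robot touching nothing.
It also fails if it takes over 56 s, if anything falls off the work surface, if the arm or the gripper's body presses on something with over 40 N, if the wrist force passes 120 N, or if a joint passes its speed limit or range.

## Working session

There is one attempt and no reset: what is moved stays moved. The work goes in short steps, Python scripts to look and compute and a tool call to move; the robot and the scene stay as the last step left them, time stands still between calls to the robot, and variables do not carry over. Pictures are saved under pics/ and viewed, at most 10 in all, crops included, and the job is handed in when it is done.

Besides the shell and the picture viewer there is one more tool, called after "Emit:" in YAML: its name, and indented under it one key for each argument. move_arm: Moves the arm, as the interface text tells. Its arguments: {"type":"object","properties":{"steps":{"type":"array","items":{"type":"number"}},"hand":{"type":"number"}},"required":["steps"]}

```bash
mkdir -p pics
python3 - <<'E'
from rig import *
import cv2,numpy as np
for n in("top","side"):
    im=read_camera(n); cv2.imwrite(f"pics/{n}0.png",im[:,:,::-1])
    c=calibration(n); print(n,c["fx"],c["fy"],c["cx"],c["cy"]);print(np.round(c["extrinsics"],4).tolist())
s=state();print(s)
E
```

```text
top 467.0922270441384 467.0922270441384 279.3900722565792 206.63318347719448
[[-0.016, -0.9967, 0.0793, 0.4945], [-0.9996, 0.0141, -0.0251, -0.0788], [0.0239, -0.0796, -0.9965, 1.016], [0.0, 0.0, 0.0, 1.0]]
side 488.92905335922313 488.92905335922313 272.4776819289637 212.57736785180938
[[0.9996, -0.0219, 0.0154, 0.5514], [-0.0259, -0.6469, 0.7621, -0.7198], [-0.0067, -0.7623, -0.6472, 0.6575], [0.0, 0.0, 0.0, 1.0]]
{'clock': 0.1, 'joints': array([-1.31577672e+00,  1.16443919e-01,  1.44220993e+00,  1.13188536e-05,
        1.58399771e+00, -3.78280113e-02]), 'qvel': array([ 1.37621968e-03,  4.34418016e-04, -1.18701669e-03,  1.03832084e-03,
        1.01911833e-03,  6.25885178e-05]), 'joint_torque': array([ 5.32536491e-03, -7.22890878e+01, -6.23864722e+01,  7.83470599e-02,
        2.27475143e-02, -9.76658634e-05]), 'ee_pos': array([ 0.19478826, -0.64608828,  0.2179679 ]), 'ee_rot': array([-3.10693236e+00, -4.58208442e-01,  1.62548076e-04]), 'contact_force': array([ 0.39255374,  0.08336421, -0.21520387]), 'torque': array([ 0.01591144, -0.03608104,  0.04657363]), 'gripper_force': 0.0, 'opening': 0.9991451882489479}
```

View pics/top0.png

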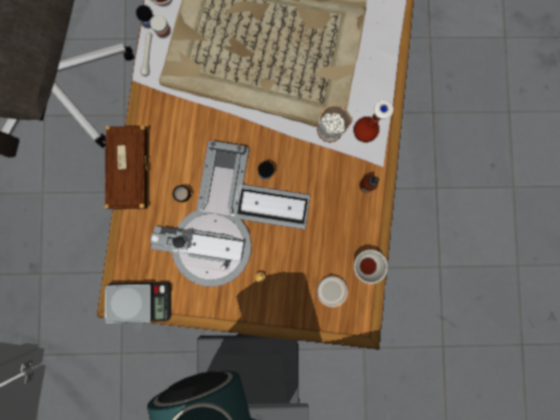

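View pics/side0.png

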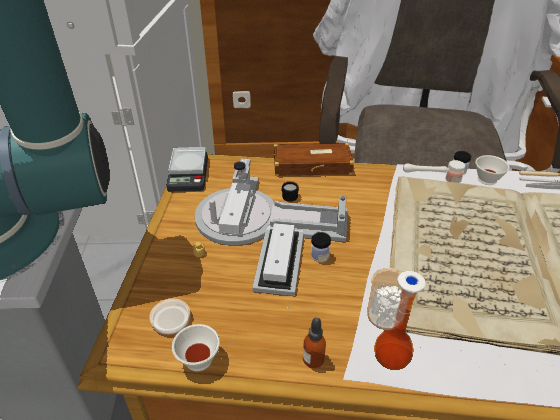

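The top view shows the disc at about (211,247), the gauge cap at (179,241), the pin at (227,265) and the lane running up to about (228,147). The side view shows the cap at (239,167), the pin at (212,212) and the end stop at (342,210). I'll crop both for finer pixel positions.

Run:
```python
import cv2
a=cv2.imread("pics/top0.png")[135:285,145:320];cv2.imwrite("pics/t1.png",cv2.resize(a,None,fx=4,fy=4,interpolation=cv2.INTER_CUBIC))
a=cv2.imread("pics/side0.png")[150:295,185:365];cv2.imwrite("pics/s1.png",cv2.resize(a,None,fx=4,fy=4,interpolation=cv2.INTER_CUBIC))
```

```text
(no output)
```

View pics/t1.png

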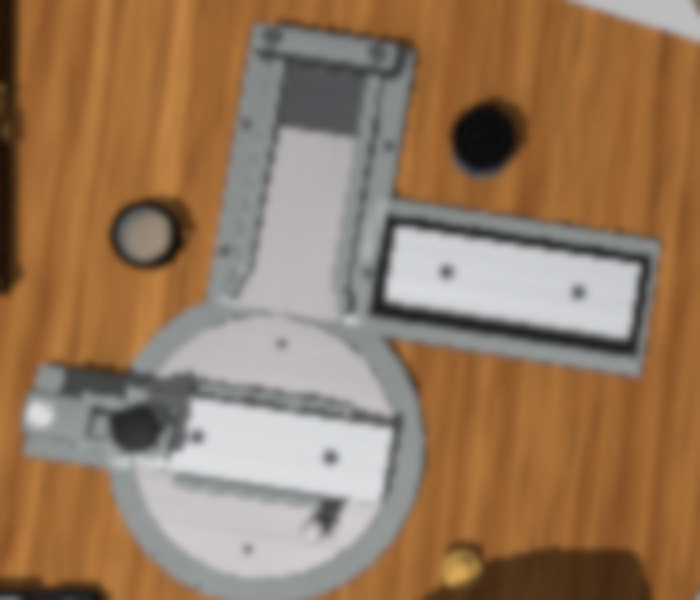

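View pics/s1.png

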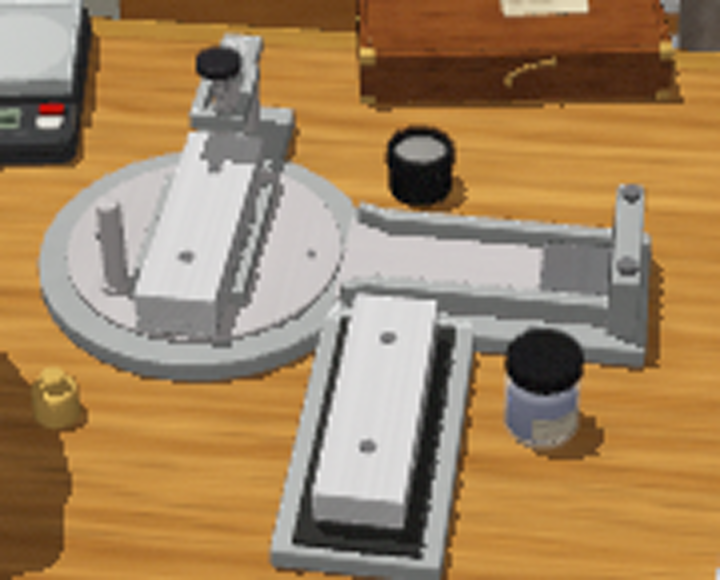

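The top crop puts the disc centre at about (263,445), the cap at (135,428), the pin top at (313,525) and the ledge's front edge middle at (316,131). The side crop puts the cap top at (219,60) and the pin top at (109,207). The spare bar is on the pad, with the jar and loupe beside the lane and the weight near the front right.

```bash
cat > h.py <<'E'
from rig import *
import numpy as np, cv2
from scipy.spatial.transform import Rotation as R
def ray(n,u,v):
    c=calibration(n);E=np.array(c["extrinsics"])
    return E[:3,3],E[:3,:3]@np.array([(u-c["cx"])/c["fx"],(v-c["cy"])/c["fy"],1])
def plane(n,u,v,z):
    o,d=ray(n,u,v);return o+d*(z-o[2])/d[2]
def tri(a,b):
    o1,d1=ray("top",*a);o2,d2=ray("side",*b)
    s=np.linalg.lstsq(np.c_[d1,-d2],o2-o1,rcond=None)[0];p,q=o1+s[0]*d1,o2+s[1]*d2
    return (p+q)/2,np.linalg.norm(p-q)
T=lambda x,y:(145+x/4-.4,135+y/4-.4)
S=lambda x,y:(185+x/4-.4,150+y/4-.4)
def totool(p):   # world point -> tool-frame shift (cm), tool heading deg
    s=state();r=R.from_rotvec(s["ee_rot"]);return r.inv().apply(np.array(p)-s["ee_pos"])*100
E
python3 - <<'E'
from h import *
P=plane("top",*T(263,445),.015);L=plane("top",*T(316,131),.015)
P2=plane("side",*S(205,247),.015)
print("pivot",P,P2,"ledge front",L,np.linalg.norm(L-P))
h=np.arctan2(*(L-P)[1::-1]);print("heading",h)
cap=tri(T(135,428),S(219,60));pin=tri(T(313,525),S(109,207));print("cap",cap,"pin",pin)
Rz=np.array([[np.cos(h),-np.sin(h)],[np.sin(h),np.cos(h)]])
print("cap jig",(cap[0]-P)[:2]@Rz,"pin jig",(pin[0]-P)[:2]@Rz)
j=lambda x,y:P[:2]+Rz@[x,y]
print("pred cap",j(0,.056),"pin",j(-.0368,-.0368),"home",j(.14,0))
for z in[.092]:print(plane("top",*T(135,428),z),plane("side",*S(219,60),z))
print("pin69",plane("top",*T(313,525),.069),plane("side",*S(109,207),.069))
# far bar end & near edge tops (z=.039)
print("bar right corners",j(0,0),plane("top",*T(398,418),.039),plane("top",*T(380,503),.039))
r=R.from_rotvec(state()["ee_rot"]).as_matrix();print(np.round(r,3))
print(totool([*cap[0][:2],.092]))
E
```

```text
pivot [0.49246036 0.04438872 0.015     ] [0.49223653 0.04318702 0.015     ] ledge front [0.66088778 0.01515008 0.015     ] 0.17094646367294253
heading -0.17188488026148208
cap (array([0.50191606, 0.09737532, 0.09260264]), np.float64(4.5305948887905825e-05)) pin (array([0.45101352, 0.01299009, 0.06690974]), np.float64(0.002071381275059992))
cap jig [0.00025355 0.0538231 ] pin jig [-0.03546567 -0.038025  ]
pred cap [0.50203859 0.09956351] pin [0.44990838 0.01442526] home [0.63039734 0.02044315]
[0.5019435  0.09749208 0.092     ] [0.50184068 0.09824461 0.092     ]
pin69 [0.45213737 0.01289868 0.069     ] [0.4503378  0.01032595 0.069     ]
bar right corners [0.49246036 0.04438872] [ 0.50539331 -0.02871079  0.039     ] [ 0.46153828 -0.01894354  0.039     ]
[[ 0.957  0.289 -0.   ]
 [ 0.289 -0.957  0.001]
 [ 0.    -0.001 -1.   ]]
[ 50.86685635 -62.30158996  12.66530763]
```

Emit:
move_arm:
  steps: [50.9,-62.4,7,26.7,50.9,-62.4,7,26.7,50.9,-62.4,7,26.7,50.9,-62.4,7,26.7,50.9,-62.4,7,26.7,50.9,-62.4,7,26.7,50.9,-62.4,7,26.7,50.9,-62.4,7,26.7,50.9,-62.4,7,26.7,50.9,-62.4,7,26.7]
  hand: 1

```text
clock: 1.1
ee_pos: [0.385, -0.1839, 0.1752]
ee_rot: [3.13, -0.272, 0.001]
contact_force: [1.3, -0.1, 1.0]
opening: 0.192
gripper_force: 0.0
```

Run:
```python
from h import *
s=state();print(s["clock"],s["ee_pos"],s["ee_rot"],s["opening"],totool([.502,.0985,.0925]),s["contact_force"])
```

```text
1.1 [ 0.38497833 -0.18391446  0.17516269] [ 3.12961635e+00 -2.72415248e-01  6.52922621e-04] 0.19241907729325639 [  6.64310457 -29.83947976   8.2659426 ] [ 1.25096974 -0.0665502   0.99472901]
```

Emit:
move_arm:
  steps: [6.6,-29.8,3.5,0,6.6,-29.8,3.5,0,6.6,-29.8,3.5,0,6.6,-29.8,3.5,0,6.6,-29.8,3.5,0,6.6,-29.8,3.5,0,6.6,-29.8,3.5,0,6.6,-29.8,3.5,0,6.6,-29.8,3.5,0,6.6,-29.8,3.5,0]

```text
clock: 2.1
ee_pos: [0.5011, 0.0951, 0.1406]
ee_rot: [3.13, -0.274, 0.001]
contact_force: [-0.5, -0.0, 0.5]
opening: 0.006
gripper_force: 0.0
```

Run:
```python
from h import *
s=state();print(s["clock"],s["ee_pos"],s["ee_rot"],s["opening"],totool([.502,.0985,.0925]),s["contact_force"])
cv2.imwrite("pics/s2.png",cv2.resize(read_camera("side")[100:280,160:380,::-1],None,fx=3,fy=3))
```

```text
2.1 [0.50107768 0.09512134 0.14063792] [ 3.12955151e+00 -2.74022870e-01  7.35690649e-04] 0.005704818290035219 [ 0.02983757 -0.34887988  4.81379755] [-0.46064223 -0.03739222  0.48736522]
```

View pics/s2.png

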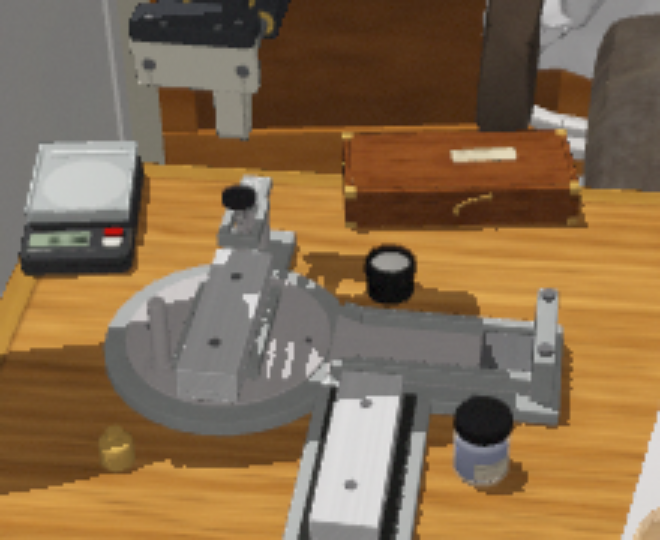

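The shut fingertips, at crop (233,135), are right above the cap at (239,196). Descending.

Emit:
move_arm:
  steps: [0,-0.2,2.5,0,0,-0.2,4.3,0,0,-0.2,4.3,0,0,-0.2,4.3,0]

```text
clock: 2.55
ee_pos: [0.5016, 0.0977, 0.0981]
ee_rot: [-3.13, 0.273, -0.0]
contact_force: [-0.5, 0.0, 0.9]
opening: 0.008
gripper_force: 0.0
```

Emit:
move_arm:
  steps: [0,0,0.3,0,0,0,0.6,0,0,0,0.8,0,0,0,0.8,0,0,0,0.8,0]

```text
clock: 3.05
ee_pos: [0.5016, 0.0983, 0.0895]
ee_rot: [3.13, -0.272, 0.0]
contact_force: [-0.4, -0.3, 1.0]
opening: 0.003
gripper_force: 0.5
```

Emit:
move_arm:
  steps: [0,0,0.1,0,0,0,0.2,0,0,0,0.3,0,0,0,0.3,0,0,0,0.3,0]

```text
clock: 3.55
ee_pos: [0.5016, 0.0983, 0.0864]
ee_rot: [-3.13, 0.272, 0.0]
contact_force: [0.3, 0.5, 1.4]
opening: 0.002
gripper_force: 0.7
```

Emit:
move_arm:
  steps: [0,0,0.1,0,0,0,0.2,0,0,0,0.2,0,0,0,0.2,0]

```text
clock: 3.95
ee_pos: [0.5016, 0.0983, 0.0844]
ee_rot: [-3.13, 0.272, -0.0]
contact_force: [1.0, 0.9, 2.0]
opening: 0.005
gripper_force: 0.8
```

Emit:
move_arm:
  steps: [0,0,0.1,0,0,0,0.2,0,0,0,0.2,0,0,0,0.2,0]

```text
clock: 4.35
ee_pos: [0.5017, 0.0983, 0.0827]
ee_rot: [-3.13, 0.272, -0.0]
contact_force: [0.1, -0.7, 6.4]
opening: 0.006
gripper_force: 2.9
```

Emit:
move_arm:
  steps: [0,0,0.1,0,0,0,0.15,0,0,0,0.15,0,0,0,0.15,0]

```text
clock: 4.75
ee_pos: [0.5017, 0.0983, 0.0813]
ee_rot: [-3.13, 0.272, -0.001]
contact_force: [-1.9, -0.4, 7.3]
opening: 0.006
gripper_force: 3.5
```

Emit:
move_arm:
  steps: [0,0,0.1,0,0,0,0.2,0,0,0,0.2,0,0,0,0.2,0]

```text
clock: 5.15
ee_pos: [0.5018, 0.0984, 0.0797]
ee_rot: [-3.13, 0.272, -0.001]
contact_force: [-3.4, -0.2, 10.1]
opening: 0.007
gripper_force: 5.6
```

Run:
```python
from h import *
s=state();print(s["ee_pos"],s["contact_force"],s["torque"])
a=cv2.resize(read_camera("side")[130:255,190:325,::-1],None,fx=4,fy=4,interpolation=cv2.INTER_CUBIC)
cv2.imwrite("pics/s3.png",a)
```

```text
[0.50179473 0.09835962 0.07971266] [-3.39156757 -0.24300772 10.09802974] [-0.14371154  0.61412247 -0.03658159]
```

View pics/s3.png

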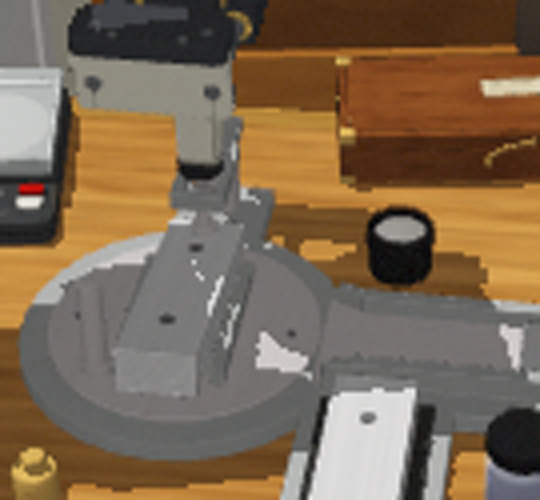

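The cap, at crop (200,170), is pressed 12 mm, and the bar's free end has risen (front top edge from row 224 to about 217). So the bar rocks, and the rebated end is under the gauge. I'll press slightly more to confirm, then release.

Emit:
move_arm:
  steps: [0,0,0.1,0,0,0,0.1,0,0,0,0.1,0]

```text
clock: 5.5
ee_pos: [0.5019, 0.0984, 0.0794]
ee_rot: [-3.13, 0.272, -0.002]
contact_force: [-5.9, 0.0, 19.4]
opening: 0.006
gripper_force: 9.4
```

Emit:
move_arm:
  steps: [0,0,-0.3,0,0,0,-0.6,0,0,0,-0.9,0,0,0,-1.3,0,0,0,-2.5,0,0,0,-4,0,0,0,-4,0,0,0,-4,0]

```text
clock: 6.3
ee_pos: [0.5018, 0.0984, 0.1184]
ee_rot: [-3.13, 0.272, -0.001]
contact_force: [0.3, -0.3, 0.3]
opening: 0.006
gripper_force: 0.0
```

Run:
```python
from h import *
s=state();print(s["clock"],s["ee_pos"],s["contact_force"])
h=-.172;P=np.array([.4924,.044]);Rz=np.array([[np.cos(h),-np.sin(h)],[np.sin(h),np.cos(h)]])
for q in[(-.0368,-.0368),(-.052,0),(-.0368,.0368),(-.085,0),(.0675,0)]:print(q,totool([*(P+Rz@q),.04]))
a=cv2.resize(read_camera("top")[200:290,145:265,::-1],None,fx=5,fy=5,interpolation=cv2.INTER_CUBIC);cv2.imwrite("pics/t3.png",a)
```

```text
6.3 [0.50178862 0.09835323 0.11837413] [ 0.34488648 -0.34352111  0.30544474]
(-0.0368, -0.0368) [-3.67123798  9.20259189  7.83109011]
(-0.052, 0) [-5.19551254  5.52436039  7.83087359]
(-0.0368, 0.0368) [-3.67979044  1.84259724  7.83344778]
(-0.085, 0) [-8.49550893  5.52819408  7.82784422]
(0.0675, 0) [6.75447436 5.51047777 7.84184361]
```

View pics/t3.png

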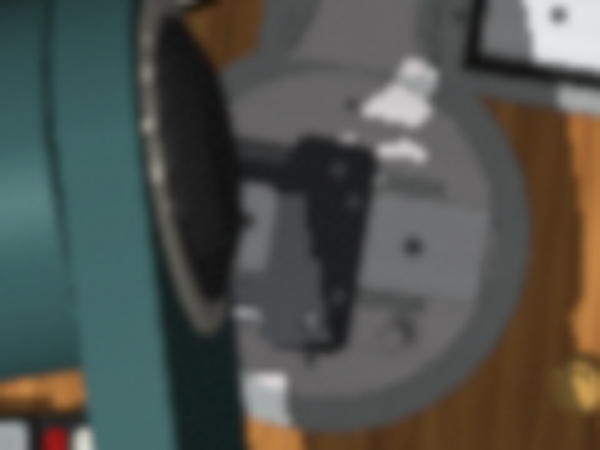

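The gauge stopped hard at 12.6 mm (19 N), so it has given: the rebated end is under the gauge and the table must go to -1.571. The picture shows the pin at crop (400,330), where I expected it. I'll cage it with the fingers part open.

Emit:
move_arm:
  steps: [-2,5,0,0,-3.7,9.2,0,0,-3.7,9.2,0,0,-3.7,9.2,0,0,-3.7,9.2,0,0,-3.7,9.2,3.5,0,-3.7,9.2,5.5,0,-3.7,9.2,7.1,0,-3.7,9.2,7.1,0]
  hand: 0.45

```text
clock: 7.25
ee_pos: [0.4484, 0.015, 0.0445]
ee_rot: [3.13, -0.269, -0.006]
contact_force: [-0.5, -0.6, 1.2]
opening: 0.275
gripper_force: 0.0
```

Run:
```python
from h import *
s=state();print(s["clock"],s["ee_pos"],s["contact_force"],s["opening"])
a=read_camera("side")[130:255,190:325,::-1]
cv2.imwrite("pics/s4.png",cv2.resize(a,None,fx=4,fy=4,interpolation=cv2.INTER_CUBIC))
```

```text
7.25 [0.44842257 0.01497916 0.04452353] [-0.54780159 -0.64859762  1.18951346] 0.27534202479212583
```

View pics/s4.png

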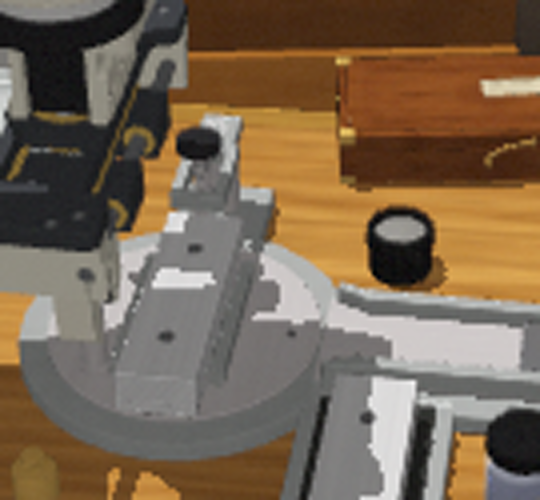

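The fingers straddle the pin at crop (95,330), and the bar has dropped back flat. Now I'll swing the pin along its arc.

Emit:
move_arm:
  steps: [-0.3,-0.7,-0.2,0,-0.6,-1.3,-0.2,0,-1.0,-2.1,-0.2,0,-1.3,-2.9,-0.2,0,-1.5,-3.7,-0.2,0,-1.5,-4.5,-0.2,0,-1.4,-5.3,-0.2,0,-1.2,-6.1,-0.2,0,-0.8,-6.8,-0.2,0,-0.5,-7.2,-0.2,0]

```text
clock: 8.3
ee_pos: [0.4573, 0.0865, 0.0488]
ee_rot: [-3.13, 0.271, 0.0]
contact_force: [-1.1, -1.9, 0.5]
opening: 0.277
gripper_force: 0.9
```

Emit:
move_arm:
  steps: [0.2,-0.35,0,0,0.4,-0.7,0,0,0.5,-0.9,0,0,0.5,-0.9,0,0]

```text
clock: 8.7
ee_pos: [0.4632, 0.0928, 0.0487]
ee_rot: [3.127, -0.272, -0.001]
contact_force: [-2.6, -12.3, 2.9]
opening: 0.283
gripper_force: 6.3
```

Emit:
move_arm:
  steps: [0,0.6,0,0,0,0.6,-3,0,0,0.6,-6,0,-2.5,3,-6,0,-4.8,4.3,-6,0,-4.8,4.3,-6,0,-4.8,4.3,-6,0,-4.8,4.3,-6,0]
  hand: 1

```text
clock: 9.5
ee_pos: [0.4092, 0.06, 0.109]
ee_rot: [-3.13, 0.272, -0.001]
contact_force: [-0.6, -0.5, -0.1]
opening: 0.003
gripper_force: 0.0
```

Run:
```python
from h import *
s=state();print(s["clock"],s["ee_pos"],s["contact_force"],s["opening"])
h=-.172;P=np.array([.4924,.044]);Rz=np.array([[np.cos(h),-np.sin(h)],[np.sin(h),np.cos(h)]])
for q in[(-.085,0),(.0675,0)]:print(q,totool([*(P+Rz@q),.03]))
a=read_camera("side")[130:255,190:345,::-1]
cv2.imwrite("pics/s5.png",cv2.resize(a,None,fx=4,fy=4,interpolation=cv2.INTER_CUBIC))
```

```text
9.5 [0.40915826 0.05996135 0.10896761] [-0.5758461  -0.46075452 -0.09404538] 0.0027324757920930585
(-0.085, 0) [-0.0278748   0.15061124  7.8967015 ]
(0.0675, 0) [15.2221139   0.13272865  7.90168624]
```

View pics/s5.png

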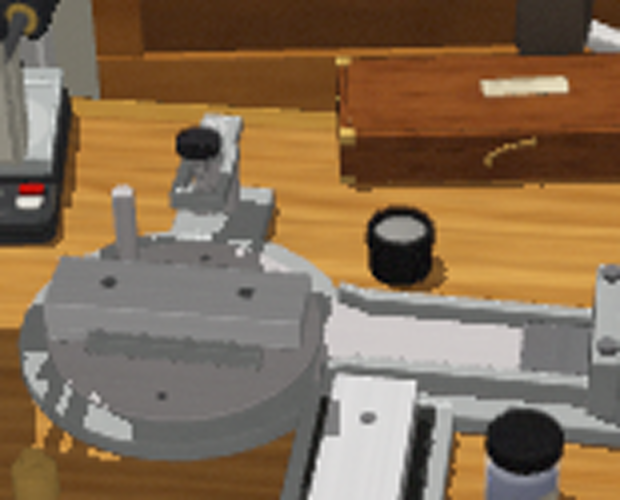

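The bar lies in line with the lane, ends at crop x 47 and 310, and the pin at (123,200) is at its stop. Descending behind the bar, then pushing.

Emit:
move_arm:
  steps: [-0.2,0.1,4,0,-0.2,0.1,6.5,0,-0.2,0.1,7.9,0,-0.2,0.1,7.9,0,-0.2,0.1,7.9,0]

```text
clock: 10.05
ee_pos: [0.407, 0.0593, 0.0307]
ee_rot: [-3.13, 0.271, -0.001]
contact_force: [-0.2, -0.6, -0.0]
opening: 0.002
gripper_force: 0.0
```

Emit:
move_arm:
  steps: [0.5,0,0,0,1,0,0,0,1.5,0,0,0,2.1,0,0,0,2.8,0,0,0,3.5,0,0,0,4.2,0,0,0,4.9,0,0,0,5.6,0,0,0,6.3,0,0,0]

```text
clock: 11.05
ee_pos: [0.469, 0.0481, 0.0298]
ee_rot: [3.13, -0.272, -0.0]
contact_force: [-2.3, 0.3, 2.0]
opening: 0.006
gripper_force: 1.5
```

Emit:
move_arm:
  steps: [0.7,0,0,0,1.4,0,0,0,2.1,0,0,0,2.8,0,0,0,3.5,0,0,0,4.2,0,0,0,4.9,0,0,0,5.4,0,0,0,5.9,0,0,0,6.4,0,0,0]

```text
clock: 12.05
ee_pos: [0.5319, 0.0372, 0.0298]
ee_rot: [3.13, -0.272, -0.0]
contact_force: [-2.2, 0.4, 0.2]
opening: 0.006
gripper_force: 1.0
```

Emit:
move_arm:
  steps: [0.4,0,0,0,0.8,0,0,0,1.2,0,0,0,1.6,0,0,0,1.9,0,0,0,2.1,0,0,0,2.1,0,0,0]

```text
clock: 12.75
ee_pos: [0.5525, 0.0336, 0.0299]
ee_rot: [3.13, -0.272, 0.0]
contact_force: [-0.1, 0.0, 0.9]
opening: 0.006
gripper_force: 0.0
```

Emit:
move_arm:
  steps: [0.2,0,0,0,0.3,0,0,0,0.4,0,0,0,0.5,0,0,0,0.6,0,0,0,0.7,0,0,0,0.7,0,0,0]

```text
clock: 13.45
ee_pos: [0.5564, 0.0329, 0.0298]
ee_rot: [-3.13, 0.272, 0.011]
contact_force: [-31.4, 3.5, 20.2]
opening: 0.004
gripper_force: 15.8
```

Emit:
move_arm:
  steps: [0,0,0,0,-1,0,0,0,-2.5,0,0,0,-5,0,-5,0,-9,0,-10,0,-14,0,-13,0,-14,0,-13,0,-14,0,-13,0,-14,0,-13,0]

```text
clock: 14.35
ee_pos: [0.4215, 0.0566, 0.1602]
ee_rot: [-3.13, 0.271, -0.003]
contact_force: [0.3, -0.1, 0.4]
opening: 0.004
gripper_force: 0.0
```

Run:
```python
from h import *
s=state();print(s["clock"],s["ee_pos"],s["contact_force"],s["opening"])
a=read_camera("top")[135:270,165:265,::-1];b=read_camera("side")[170:270,220:360,::-1]
a=cv2.resize(a,None,fx=4,fy=4,interpolation=cv2.INTER_CUBIC);b=cv2.resize(b,None,fx=2.8,fy=2.8,interpolation=cv2.INTER_CUBIC)
c=np.zeros((540,800,3),np.uint8);c[:,:400]=a;c[:280,400:792]=b;cv2.imwrite("pics/f.png",c)
```

```text
14.35 [0.42149719 0.05656722 0.1601825 ] [ 0.27539165 -0.07635324  0.40743694] 0.003983070591654884
```

View pics/f.png

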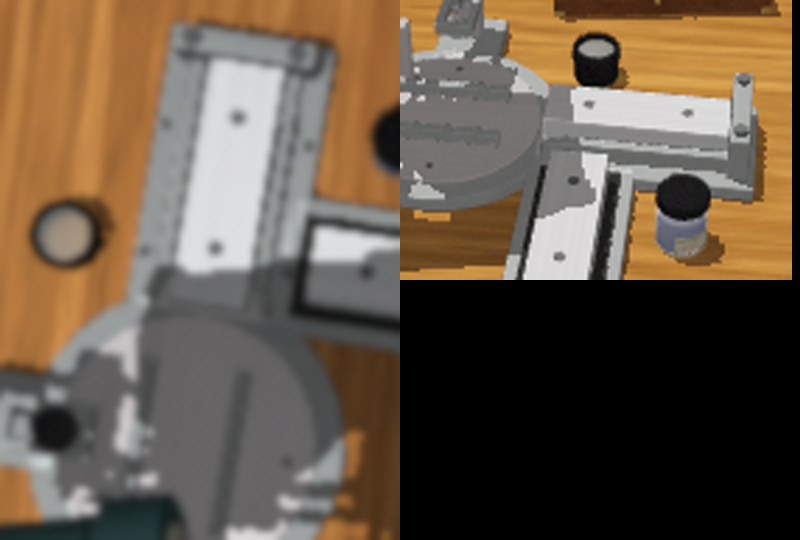

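The bar fills the lane right up to the end stop: its top edge is against the stop face near (245,62), and its holes are at (237,118) and (215,248). I'll check the centre, then hand in.

Run:
```python
from h import *
p=plane("top",165+226/4-.4,135+183/4-.4,.039)[:2]-[.4924,.044]
h=-.172;q=[p@[np.cos(h),np.sin(h)],p@[-np.sin(h),np.cos(h)]];print(q)
if abs(q[0]-.14)<.004: print(job_done())
```

```text
[np.float64(0.1393360935618622), np.float64(-0.0018582501755672626)]
the job is handed in; nothing more can be done
None
```

The job is handed in: the gauge gave to 12.6 mm, so I turned the table to its -1.571 stop with the rebated end leading and slid the bar over the ledge against the end stop, its centre measured 139 mm from the pivot (home is 140).

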